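# Sieve the small drink chillers out of the big ones

### The arm

A 7-joint arm with a two-finger parallel gripper is mounted at the origin on the work surface. World frame = base frame: x ahead of the robot, y to its left, z up, the work surface at z = 0. Lengths are in m, angles in rad, forces in N, time in s.
With the tool pointing down it reaches from about 0.35 to 0.9 m from the base axis. Payload 8.1 kg.
Tool frame: the origin (TCP) lies at the very end of the fingers, on their centre line; the grasp point (between the pads) lies 19 mm behind it; z points along the fingers, y is the line along which they close (so a half turn about z gives the same grasp; the last joint's range is limited). The gripper opens to 92 mm and grips with 3 to 60 N. Pads are 19 mm wide; open, the fingers measure 130 mm over their backs; the gripper's body (75 mm by 190 mm) begins 47 mm behind the grasp point.
Start: joints at [-1.412, 0.434, 0.025, 1.573, -0.012, 1.134, -0.075], TCP at [0.162, 0.604, 0.227] pointing down, gripper open.
Joint ranges: [-2.62, 2.62], [-0.44, 2.09], [-1.27, 1.32], [0.08, 2.57], [-1.32, 4.46], [0.12, 2], [-2.74, 2.74]. Speed limits (rad/s): [2.22, 2.22, 3.01, 3.01, 3.14, 3.14, 3.14].

### API

Orientations are given as a rotation vector (axis times angle).
In Python, from cell import arm gives the robot as it stands.
- The arm moves only by the tool jog_arm, never from a script. Its argument "rows" is a list of rows, each a list of 3 entries, a list of its own where there are three numbers: the shift along the world's x, y, z in cm, then the turn, a rotation vector about the world's x, y, z in degrees, then the opening, from 0 (shut) to 1 (fully open). A call has 1 to 8 rows; each row is the pose to reach, as a shift and turn from the pose commanded when the call began; what a row does not reach only later rows make up. A row lasts 1/8 s, in which the tool goes at most 62.5 mm and 10.7 degrees, less where a joint would pass 70% of its speed; a pose out of reach is approached as far as the arm can. A call with a gripper value outside its range is refused whole. The fingers move at their own pace and stop on an object; "newtons" is the grip in N (left out, the last holds). Time passes only in rows, so rows that repeat a pose let the fingers close. It gives the time, the measured TCP pose, the force, the opening and the grip force at its end, in the units of the state.
- arm.observe(): the state, without advancing time (a new reading comes with each control period).
- arm.get_image(name): name is "scene" or "top"; returns a dict with "img" (420x560x3 uint8, red, green, blue), "depth" (420x560 float32, m along the optical axis (not along the pixel's ray), 0 where there is no reading), "fx", "fy", "cx", "cy" (pixels), "dist_coeffs" ([k1, k2, p1, p2, k3] as OpenCV has them; the pictures are not rectified), "rvec" (rotation vector, rad) and "tvec" (3), from world to camera coordinates, as OpenCV has them. Camera axes: x right, y down, z forward; pixel columns grow to the right and rows downward; lengths in m; the calibration is good to about 2 mm. A picture is of the moment at which its call begins.
- arm.sign_off(): hands the job in; it is judged then, once.
The state is a dict: "clock": time; "joints": joint angles; "dq": joint speeds; "joint_efforts": joint torques, N m; "position": TCP position; "ee_rot": TCP orientation; "force": force on the tool from outside, world axes, zero at the start; "ft_torque": the same for the moment, N m; "width": opening from 0.0 (shut) to 1.0 (fully open); "gripper_force": force on a finger pad.
Only numpy, scipy, OpenCV 4.12 (cv2) and the standard library are available. Lean on these libraries where they do the work, as an engineer would, in place of code of your own. Each camera call takes 0.05 s, during which the arm holds its last target. There are 200 camera calls.

### The job

The washed steel drink chillers are mixed up in the slotted sieve: lift the sieve by its handle, keep it level on the way and hold it over the white tray, then shake it side to side until all four small pucks have dropped through into the tray and only the three big balls are left in the sieve. Then stand the sieve, with the balls in it, upright back on the cork mat with all four feet on the mat, and let go. Do not touch the chillers with the gripper, do not tip the sieve, and leave the other things on the counter where they are.

Things in the scene. Friction and masses are not known exactly. Their poses are not given: they have to be found in the camera images.
- sieve_grip (a point): Centre of the sieve's handle bar: straight, level, 14 mm wide (along x), 20 mm tall, 134 mm long along y, its centre 120 mm above the soles of the feet and free for grasping from above. The sieve is a dark steel basket on four feet, outside 150 mm along x by 126 mm along y, rim 60 mm above the soles, the bar spanning its top. z up. 0.24 to 0.38 kg, contents 0.25 kg
- sieve_floor (a point): Centre of the top of the sieve's floor, 24 mm above the soles, 96 mm below the handle centre; same axes as the handle. Inside 144 x 120 mm. Three open slots 26 mm wide, 120 mm long along y, centred at x = -52, 0, +52 mm, with two solid strips 26 mm wide between them at x = -26 and +26 mm, and 7 mm ledges at the walls
- tray: White plastic draining tray, open on top, fixed to the counter: outside 250 mm along its x by 230 mm along its y, 40 mm tall, wall and floor 5 mm thick. Origin at the centre of its underside, on the counter
- mat: Cork mat, fixed: 200 mm along its x by 180 mm along its y, 6 mm thick. Origin at the centre of its underside, on the counter; the sieve starts standing on it
- puck1_center (a point): Centre of a small steel drink chiller: a plain puck 18 mm across, 10 mm tall, 18 g; starts lying flat on a solid strip of the sieve's floor. It fits through the slots. Steel slides easily on this floor (friction about 0.15 to 0.22): slow level carrying leaves it lying, a brisk shake along the sieve's x (strokes of 3 to 5 cm, peak over 3 m/s2) slides it off into a slot
- puck2_center (a point): Centre of a small steel drink chiller: a plain puck 18 mm across, 10 mm tall, 18 g; starts lying flat on a solid strip of the sieve's floor. It fits through the slots. Steel slides easily on this floor (friction about 0.15 to 0.22): slow level carrying leaves it lying, a brisk shake along the sieve's x (strokes of 3 to 5 cm, peak over 3 m/s2) slides it off into a slot
- puck3_center (a point): Centre of a small steel drink chiller: a plain puck 18 mm across, 10 mm tall, 18 g; starts lying flat on a solid strip of the sieve's floor. It fits through the slots. Steel slides easily on this floor (friction about 0.15 to 0.22): slow level carrying leaves it lying, a brisk shake along the sieve's x (strokes of 3 to 5 cm, peak over 3 m/s2) slides it off into a slot
- puck4_center (a point): Centre of a small steel drink chiller: a plain puck 18 mm across, 10 mm tall, 18 g; starts lying flat on a solid strip of the sieve's floor. It fits through the slots. Steel slides easily on this floor (friction about 0.15 to 0.22): slow level carrying leaves it lying, a brisk shake along the sieve's x (strokes of 3 to 5 cm, peak over 3 m/s2) slides it off into a slot
- ball1_center (a point): Centre of a large steel drink chiller: a ball 40 mm across, 60 g; starts nestled in a slot of the sieve's floor, too big to pass
- ball2_center (a point): Centre of a large steel drink chiller: a ball 40 mm across, 60 g; starts nestled in a slot of the sieve's floor, too big to pass
- ball3_center (a point): Centre of a large steel drink chiller: a ball 40 mm across, 60 g; starts nestled in a slot of the sieve's floor, too big to pass
- foot1 (a point): Middle of the sole of one of the sieve's four feet (each 12 x 12 mm), at x = -66, y = -54 mm, z = -120 mm from the handle centre, in the sieve's axes
- foot2 (a point): Middle of the sole of one of the sieve's four feet (each 12 x 12 mm), at x = -66, y = 54 mm, z = -120 mm from the handle centre, in the sieve's axes
- foot3 (a point): Middle of the sole of one of the sieve's four feet (each 12 x 12 mm), at x = 66, y = -54 mm, z = -120 mm from the handle centre, in the sieve's axes
- foot4 (a point): Middle of the sole of one of the sieve's four feet (each 12 x 12 mm), at x = 66, y = 54 mm, z = -120 mm from the handle centre, in the sieve's axes
- glass: Bystander: drinking glass, 68 mm across, 90 mm tall; origin at the centre of its underside. Not to be disturbed
- mug: Bystander: white mug, 80 mm across, 95 mm tall; origin at the centre of its underside. Not to be disturbed
- flask: Bystander: dark navy bottle, 66 mm across, 230 mm tall; origin at the centre of its underside. Not to be disturbed
- spoon: Bystander: spoon lying on the counter; origin at the centre of its underside. Not to be disturbed
- coffee_box: Bystander: black carton, 90 x 140 x 50 mm tall; origin at the centre of its underside. Not to be disturbed
Not all that is in view belongs to the job. Leave any yellow look-alike of the part that bears sieve_grip alone.

How it is judged:
By the outcome, as a careful person would: the job done as asked, in the order asked, and still so for the second after the job is handed in, with the robot touching nothing.
It also fails if it takes over 54 s, if anything falls off the work surface, if the arm or the gripper's body presses on something with over 40 N, if the wrist force passes 120 N, or if a joint passes its speed limit or range.

## Working session

There is one attempt and no reset: what is moved stays moved. The work goes in short steps, Python scripts to look and compute and a tool call to move; the robot and the scene stay as the last step left them, time stands still between calls to the robot, and variables do not carry over. Pictures are saved under pics/ and viewed, at most 10 in all, crops included, and the job is handed in when it is done.

Besides the shell and the picture viewer there is one more tool, called after "Emit:" in YAML: its name, and indented under it one key for each argument. jog_arm: Moves the arm, as the interface text tells. Its arguments: {"type":"object","properties":{"rows":{"type":"array","items":{"type":"array"}},"newtons":{"type":"number"}},"required":["rows"]}

```bash
mkdir -p pics
cat > h.py <<'E'
import numpy as np, cv2
from cell import arm
def grab(n,f=None):
    d=arm.get_image(n)
    if f: cv2.imwrite('pics/'+f,d['img'][:,:,::-1])
    return d
def cloud(d):
    K=np.array([[d['fx'],0,d['cx']],[0,d['fy'],d['cy']],[0,0,1.]])
    h,w=d['depth'].shape
    u,v=np.meshgrid(np.arange(w),np.arange(h))
    p=cv2.undistortPoints(np.stack([u,v],-1).reshape(-1,1,2).astype(float),K,np.array(d['dist_coeffs'])).reshape(h,w,2)
    z=d['depth']; c=np.dstack([p[...,0]*z,p[...,1]*z,z])
    R=cv2.Rodrigues(np.array(d['rvec'],float))[0]
    P=(c.reshape(-1,3)-np.array(d['tvec']).ravel())@R
    P=P.reshape(h,w,3); P[z==0]=np.nan
    return P
E
python3 - <<'E'
from h import *
s=arm.observe();print({k:np.round(v,3) for k,v in s.items()})
for n in('scene','top'):
    d=grab(n,n+'1.png');P=cloud(d);np.savez(n+'1.npz',P=P,img=d['img']);print(n,d['tvec'],d['rvec'])
E
```

```text
{'clock': np.float64(0.0), 'joints': array([-1.412,  0.435,  0.025,  1.574, -0.012,  1.134, -0.075]), 'dq': array([ 0.002, -0.   ,  0.001,  0.001,  0.002,  0.001, -0.001]), 'joint_efforts': array([-0.0000e+00, -6.6785e+01,  9.8500e-01, -3.1446e+01, -6.1000e-02,
        4.3000e-02,  0.0000e+00]), 'position': array([0.162, 0.603, 0.226]), 'ee_rot': array([-4.100e-01, -3.115e+00,  2.000e-03]), 'force': array([0.57 , 0.141, 0.771]), 'ft_torque': array([0.014, 0.016, 0.017]), 'gripper_force': np.float64(0.0), 'width': np.float64(0.998)}
scene [ 0.22164498 -0.26454763  1.7589976 ] [ 1.4072519   2.1773767  -0.89149191]
top [0.02570094 0.52405673 1.14799074] [ 2.11065373 -2.1536991   0.11647839]
```

View pics/scene1.png

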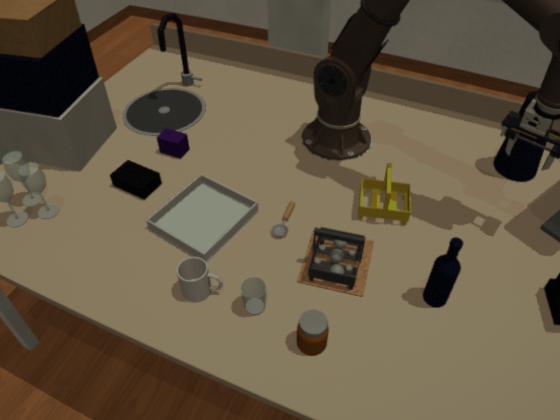

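View pics/top1.png

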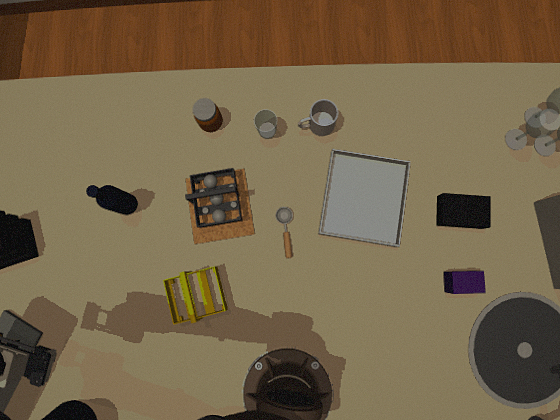

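The scene view shows the dark sieve on the cork mat at about (337,258), the tray at (203,215) and the yellow look-alike at (386,198). In the top view they are at (215,198), (365,198) and (197,293). The spoon, glass and mug lie between or beside the sieve and the tray.

Run:
```python
from h import *
def rect(n,m,P):
    p=P[m][:,:2].astype(np.float32); r=cv2.minAreaRect(p); print(n,len(p),np.round(r[0],4),np.round(r[1],3),round(r[2],1),'med z',np.round(np.median(P[m][:,2]),4))
for n in('top','scene'):
    f=np.load(n+'1.npz');P=f['P'];im=f['img'].astype(int);z=P[...,2]
    u,v=np.meshgrid(np.arange(560),np.arange(420))
    if n=='top': box=(u>180)&(u<262)&(v>160)&(v<245); tb=(u>310)&(u<420)&(v>140)&(v<255)
    else: box=(u>295)&(u<378)&(v>222)&(v<295); tb=(u>140)&(u<262)&(v>170)&(v<262)
    hsv=cv2.cvtColor(f['img'],cv2.COLOR_RGB2HSV)
    rect('bar',box&(z>.118)&(z<.15),P); rect('rim',box&(z>.058)&(z<.075),P)
    rect('sieve all',box&(z>.03)&(z<.15),P)
    rect('mat',box&(z<.014)&(z>-.005)&(hsv[...,0]<16)&(hsv[...,1]>90),P)
    rect('tray',tb&(z>.03)&(z<.05),P)
f=np.load('top1.npz');P=f['P'];z=P[...,2]
for nm,(a,b,c,d) in dict(spoon=(275,205,297,260),glass=(252,108,280,140),mug=(297,97,342,138),flask=(84,182,140,216),can=(190,97,224,133),box=(435,190,493,230),yel=(162,262,230,325)).items():
    q=P[b:d,a:c].reshape(-1,3);q=q[q[:,2]>(.008 if nm!='spoon' else .003)];print(nm,q.min(0).round(3),q.max(0).round(3))
im=cv2.imread('pics/top1.png')[150:250,170:270];cv2.imwrite('pics/c.png',cv2.resize(im,None,fx=6,fy=6,interpolation=2))
```

```text
bar 318 [0.551  0.1931] [0.015 0.135] 8.2 med z 0.1346
rim 470 [0.5514 0.1922] [0.152 0.133] 8.2 med z 0.0631
sieve all 1545 [0.5512 0.1933] [0.152 0.135] 8.2 med z 0.0589
mat 1694 [0.5355 0.1816] [0.197 0.2  ] 8.8 med z 0.0052
tray 696 [ 0.5467 -0.234 ] [0.23  0.252] 79.2 med z 0.038
bar 410 [0.5526 0.1922] [0.019 0.132] 7.2 med z 0.1339
rim 476 [0.551  0.1921] [0.156 0.131] 7.4 med z 0.0641
sieve all 1868 [0.551 0.192] [0.156 0.132] 7.4 med z 0.0579
mat 1237 [0.5398 0.1904] [0.199 0.175] 8.5 med z 0.0065
tray 1033 [ 0.5333 -0.3118] [0.395 0.256] 80.3 med z 0.0383
spoon [ 0.378 -0.035  0.003] [0.533 0.028 0.024]
glass [0.73  0.013 0.008] [0.798 0.078 0.094]
mug [ 0.74  -0.157  0.008] [ 0.821 -0.047  0.099]
flask [0.512 0.436 0.008] [0.578 0.5   0.235]
can [0.762 0.182 0.009] [0.831 0.257 0.106]
box [ 0.45  -0.591  0.008] [ 0.551 -0.442  0.056]
yel [0.204 0.165 0.009] [0.358 0.338 0.136]
```

View pics/c.png

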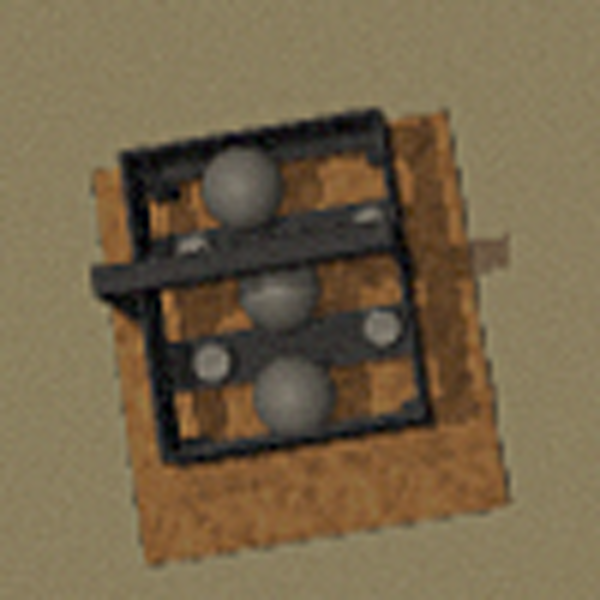

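The crop shows the balls at (240,185), (280,295) and (290,395), and two pucks on each dark strip at y of about ±40 mm. From the clouds, the sieve is centred at (0.551, 0.193) with yaw about 8°, and the bar top at 0.135 is as it should be. The tray is centred at (0.547, -0.234) with yaw -10.8°. I'll move over the bar with the tool's y along the sieve's x, which is a turn of -67°.

Emit:
jog_arm:
  rows:
    - [[3.3,-3.5,0],[0,0,-8.4],1]
    - [[6.6,-7,0],[0,0,-16.8],1]
    - [[9.9,-10.5,0],[0,0,-25.2],1]
    - [[13.2,-14,0],[0,0,-33.5],1]
    - [[16.5,-17.5,0],[0,0,-42],1]
    - [[19.8,-21,0],[0,0,-50.2],1]
    - [[23.1,-24.5,0],[0,0,-58.6],1]
    - [[26.4,-28,0],[0,0,-67],1]

```text
clock: 1.1
position: [0.4265, 0.3224, 0.2266]
ee_rot: [-2.067, -2.366, 0.0]
force: [0.4, -0.1, 0.0]
width: 1.003
gripper_force: 0.0
```

Emit:
jog_arm:
  rows:
    - [[3.3,-3.5,0],[0,0,0],1]
    - [[6.6,-7,-1],[0,0,0],1]
    - [[9.5,-10,-2],[0,0,0],1]
    - [[11.5,-12,-3],[0,0,0],1]
    - [[12.5,-13,-4],[0,0,0],1]
    - [[12.5,-13,-5],[0,0,0],1]
    - [[12.5,-13,-5],[0,0,0],1]
    - [[12.5,-13,-5],[0,0,0],1]

```text
clock: 2.1
position: [0.5502, 0.195, 0.1769]
ee_rot: [-2.059, -2.373, -0.001]
force: [-1.0, 1.1, -0.1]
width: 1.0
gripper_force: 0.0
```

```bash
cat >> h.py <<'E'
def st():
    s=arm.observe(); from scipy.spatial.transform import Rotation as Ro
    R=Ro.from_rotvec(s['ee_rot']).as_matrix()
    print('t',s['clock'],'p',np.round(s['position'],4),'yaw_y',np.degrees(np.arctan2(R[1,1],R[0,1])).round(2),'z',R[:,2].round(3),'F',np.round(s['force'],1),'w',s['width'],'g',s['gripper_force'],'q7',s['joints'][6])
E
python3 - <<'E'
from h import *
st()
P=np.load('top1.npz')['P']
print(P[204:210,217:223].reshape(-1,3).mean(0))
E
```

```text
t 2.1 p [0.5502 0.195  0.1769] yaw_y 8.11 z [-0.     0.001 -1.   ] F [-1.   1.1 -0.1] w 1.0002387428716952 g 0.0 q7 -0.08878303426967495
[nan nan nan]
```

Emit:
jog_arm:
  rows:
    - [[0.1,-0.2,-2],[0,0,0],1]
    - [[0.1,-0.2,-4],[0,0,0],1]
    - [[0.1,-0.2,-6],[0,0,0],1]
    - [[0.1,-0.2,-7],[0,0,0],1]
    - [[0.1,-0.2,-7],[0,0,0],0.6]
    - [[0.1,-0.2,-7],[0,0,0],0.3]
    - [[0.1,-0.2,-7],[0,0,0],0.2]
    - [[0.1,-0.2,-7],[0,0,0],0.1]
  newtons: 50

```text
clock: 3.1
position: [0.5521, 0.1918, 0.1072]
ee_rot: [2.061, 2.371, 0.001]
force: [0.1, 0.1, -0.3]
width: 0.616
gripper_force: 0.0
```

Emit:
jog_arm:
  rows:
    - [[0,0,0],[0,0,0],0]
    - [[0,0,0],[0,0,0],0]
    - [[0,0,0],[0,0,0],0]

```text
clock: 3.48
position: [0.5518, 0.1917, 0.1067]
ee_rot: [2.061, 2.371, 0.0]
force: [0.1, 0.2, -0.7]
width: 0.288
gripper_force: 0.0
```

Run:
```python
from h import *
st()
```

```text
t 3.475 p [0.5518 0.1917 0.1067] yaw_y 7.99 z [ 0. -0. -1.] F [ 0.1  0.2 -0.7] w 0.2881416153546333 g 0.0 q7 -0.045029136308513636
```

Emit:
jog_arm:
  rows:
    - [[0,0,0],[0,0,0],0]
    - [[0,0,0],[0,0,0],0]
    - [[0,0,0],[0,0,0],0]
    - [[0,0,0],[0,0,0],0]
    - [[0,0,0],[0,0,0],0]

```text
clock: 4.1
position: [0.5517, 0.1917, 0.1067]
ee_rot: [-2.061, -2.371, 0.0]
force: [-0.2, -0.7, -0.0]
width: 0.146
gripper_force: 50.0
```

Emit:
jog_arm:
  rows:
    - [[0,0,0.2],[0,0,0],0]
    - [[0,0,0.6],[0,0,0],0]
    - [[0,0,1.2],[0,0,0],0]
    - [[0,0,2],[0,0,0],0]
    - [[0,0,3],[0,0,0],0]
    - [[0,0,4],[0,0,0],0]
    - [[0,0,4.7],[0,0,0],0]
    - [[0,0,5],[0,0,0],0]

```text
clock: 5.1
position: [0.552, 0.1918, 0.1574]
ee_rot: [2.061, 2.371, 0.001]
force: [0.1, -0.2, -6.1]
width: 0.145
gripper_force: 50.0
```

Run:
```python
from h import *
st()
d=grab('scene','s2.png');P=cloud(d)
cv2.imwrite('pics/s2.png',cv2.resize(d['img'][190:310,270:410,::-1],None,fx=5,fy=5,interpolation=2))
d=grab('top');P=cloud(d);np.savez('top2.npz',P=P,img=d['img'])
```

```text
t 5.1 p [0.552  0.1918 0.1574] yaw_y 7.99 z [ 0.001  0.    -1.   ] F [ 0.1 -0.2 -6.1] w 0.1451684368634639 g 49.98032033443451 q7 -0.07336716171516894
```

View pics/s2.png

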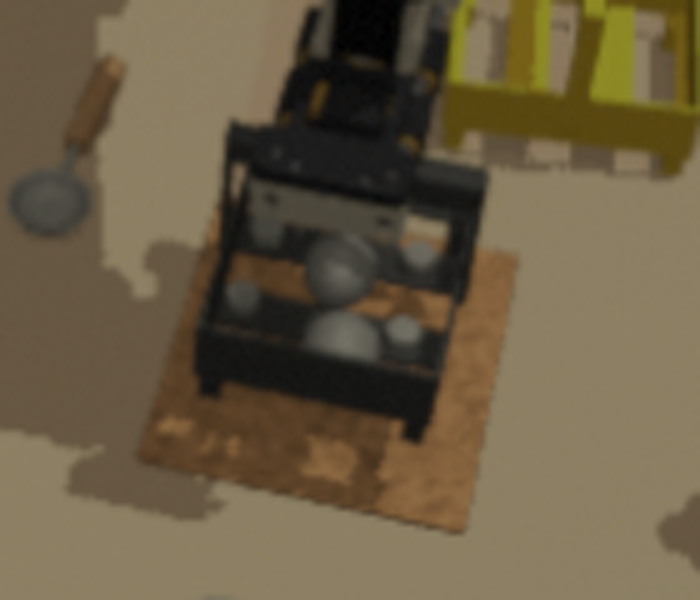

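The sieve is up and level, and all four pucks lie on the strips at (267,235), (420,255), (242,297) and (403,332). I'll start the carry gently and check for speed continuity.

Emit:
jog_arm:
  rows:
    - [[0,-0.2,0.3],[0,0,-0.2],0]
    - [[0,-0.6,0.8],[0,0,-0.6],0]
    - [[0,-1.2,1.3],[0,0,-1.2],0]
    - [[0,-2,1.7],[0,0,-1.8],0]
    - [[0,-3,1.9],[0,0,-2.4],0]
    - [[0,-4,2],[0,0,-3],0]
    - [[0,-5,2],[0,0,-3.6],0]
    - [[0,-6,2],[0,0,-4],0]

```text
clock: 6.2
position: [0.5517, 0.1309, 0.1766]
ee_rot: [-2.143, -2.297, 0.0]
force: [-0.7, 0.3, -6.2]
width: 0.149
gripper_force: 50.0
```

Run:
```python
from h import *
st(); print(np.round(arm.observe()['dq'],3))
```

```text
t 6.2 p [0.5517 0.1309 0.1766] yaw_y 3.95 z [-0. -0. -1.] F [-0.7  0.3 -6.2] w 0.1491908045013801 g 49.98064398765564 q7 -0.046565245777498175
[ 0.104 -0.026  0.028  0.048 -0.002 -0.017  0.089]
```

Emit:
jog_arm:
  rows:
    - [[0,-1,0],[0,0,-0.5],0]
    - [[0,-2.3,0],[0,0,-1],0]
    - [[0,-3.7,0],[0,0,-1.5],0]
    - [[0,-5.2,0],[0,0,-2],0]
    - [[0,-6.7,0],[0,0,-2.5],0]
    - [[0,-8.2,0],[0,0,-3],0]
    - [[0,-9.7,0],[0,0,-3.5],0]
    - [[0,-11.2,0],[0,0,-4],0]

```text
clock: 7.2
position: [0.5518, 0.0187, 0.1768]
ee_rot: [2.222, 2.221, 0.0]
force: [0.6, -0.0, -6.2]
width: 0.15
gripper_force: 50.0
```

Emit:
jog_arm:
  rows:
    - [[0,-1.5,0],[0,0,-0.7],0]
    - [[0,-3,0],[0,0,-1.4],0]
    - [[0,-4.5,0],[0,0,-2.1],0]
    - [[0,-6,0],[0,0,-2.8],0]
    - [[0,-7.5,0],[0,0,-3.5],0]
    - [[0,-9,0],[0,0,-4.2],0]
    - [[0,-10.5,0],[0,0,-4.9],0]
    - [[0,-12,0],[0,0,-5.4],0]

```text
clock: 8.2
position: [0.5518, -0.1013, 0.1767]
ee_rot: [2.324, 2.113, 0.0]
force: [0.7, -1.0, -6.1]
width: 0.149
gripper_force: 50.0
```

Emit:
jog_arm:
  rows:
    - [[0,-1.5,0],[0,0,-0.7],0]
    - [[0,-3,0],[0,0,-1.4],0]
    - [[-0.1,-4.5,0],[0,0,-2.1],0]
    - [[-0.2,-6,0],[0,0,-2.8],0]
    - [[-0.3,-7.5,0],[0,0,-3.5],0]
    - [[-0.4,-9,0],[0,0,-4.2],0]
    - [[-0.5,-10.5,0],[0,0,-4.9],0]
    - [[-0.5,-11.7,0],[0,0,-5.4],0]

```text
clock: 9.2
position: [0.5466, -0.2185, 0.1768]
ee_rot: [2.422, 2.001, -0.0]
force: [0.3, -0.4, -6.7]
width: 0.148
gripper_force: 50.0
```

Emit:
jog_arm:
  rows:
    - [[0,-0.9,0],[0,0,0],0]
    - [[0,-1.4,-0.3],[0,0,0],0]
    - [[0,-1.6,-0.8],[0,0,0],0]
    - [[0,-1.6,-1.5],[0,0,0],0]
    - [[0,-1.6,-2],[0,0,0],0]
    - [[0,-1.6,-2.3],[0,0,0],0]
    - [[0,-1.6,-2.3],[0,0,0],0]

```text
clock: 10.07
position: [0.5467, -0.2331, 0.1535]
ee_rot: [-2.42, -2.002, 0.0]
force: [0.2, 0.1, -5.3]
width: 0.146
gripper_force: 50.0
```

```bash
cat >> h.py <<'E'
def crop2(f,c=((130,245,150,275),(140,265,310,430))):
    a=[]
    for n,(r0,r1,c0,c1) in zip(('scene','top'),c):
        d=grab(n); i=d['img'][r0:r1,c0:c1,::-1]; i=cv2.convertScaleAbs(i,alpha=1.5); a.append(cv2.resize(i,(395,int(395*i.shape[0]/i.shape[1])),interpolation=2))
    h=max(x.shape[0] for x in a); cv2.imwrite('pics/'+f,np.hstack([cv2.copyMakeBorder(x,0,h-x.shape[0],0,5,0) for x in a]))
E
python3 - <<'E'
from h import *
st(); crop2('t1.png',((120,265,130,290),(140,265,310,430)))
E
```

```text
t 10.075 p [ 0.5467 -0.2331  0.1535] yaw_y -10.79 z [-0.  0. -1.] F [ 0.2  0.1 -5.3] w 0.14603744856210557 g 49.98034715652466 q7 0.4226285869088438
```

View pics/t1.png

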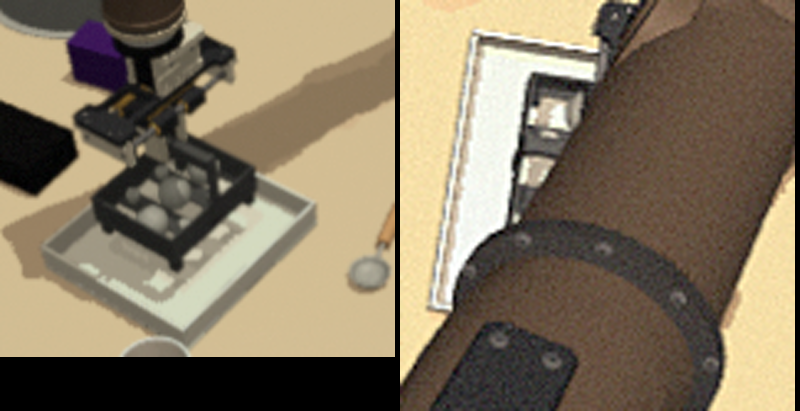

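The sieve is over the tray with the pucks still on the strips (left pane, balls at (175,190) and (152,218)). I'll start shaking along the sieve's x with a 4 cm stroke.

Emit:
jog_arm:
  rows:
    - [[1.96,-0.37,0],[0,0,0],0]
    - [[0,0,0],[0,0,0],0]
    - [[-1.96,0.37,0],[0,0,0],0]
    - [[0,0,0],[0,0,0],0]
    - [[1.96,-0.37,0],[0,0,0],0]
    - [[0,0,0],[0,0,0],0]
    - [[-1.96,0.37,0],[0,0,0],0]
    - [[0,0,0],[0,0,0],0]
  newtons: 58

```text
clock: 11.18
position: [0.5442, -0.2334, 0.1541]
ee_rot: [-2.421, -1.999, 0.001]
force: [1.1, -0.2, -4.6]
width: 0.147
gripper_force: 58.0
```

Emit:
jog_arm:
  rows:
    - [[1.96,-0.37,0],[0,0,0],0]
    - [[0,0,0],[0,0,0],0]
    - [[-1.96,0.37,0],[0,0,0],0]
    - [[0,0,0],[0,0,0],0]
    - [[1.96,-0.37,0],[0,0,0],0]
    - [[0,0,0],[0,0,0],0]
    - [[-1.96,0.37,0],[0,0,0],0]
    - [[0,0,0],[0,0,0],0]

```text
clock: 12.18
position: [0.5442, -0.2334, 0.1541]
ee_rot: [-2.421, -1.999, 0.001]
force: [2.0, -0.2, -4.5]
width: 0.148
gripper_force: 58.0
```

Run:
```python
from h import *
st(); crop2('t2.png',((120,265,130,290),(140,265,310,430)))
```

```text
t 12.175 p [ 0.5442 -0.2334  0.1541] yaw_y -10.92 z [-0.002  0.001 -1.   ] F [ 2.  -0.2 -4.5] w 0.14780642426567694 g 57.98079013824463 q7 0.4240537574724311
```

View pics/t2.png

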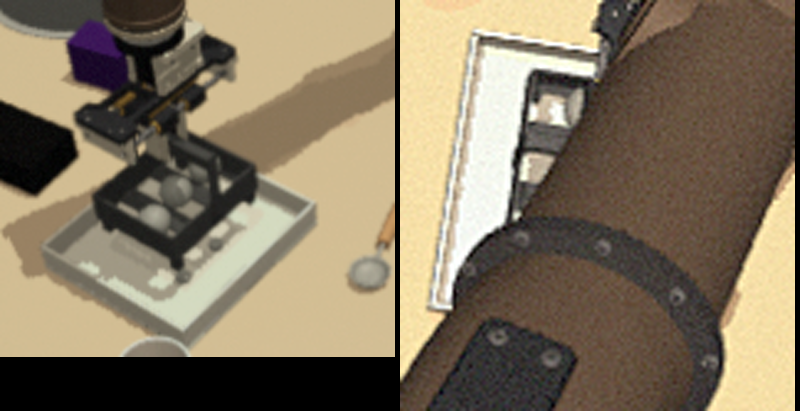

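Two pucks are visible in the tray at (183,277) and (215,243), and the strips in view are empty. The weight fell by about 0.7 N, which is the weight of four pucks. I'll shake once more, then lift straight up to see the tray and the sieve floor.

Emit:
jog_arm:
  rows:
    - [[1.96,-0.37,0],[0,0,0],0]
    - [[0,0,0],[0,0,0],0]
    - [[-1.96,0.37,0],[0,0,0],0]
    - [[0,0,0],[0,0,0],0]
    - [[1.96,-0.37,0],[0,0,0],0]
    - [[0,0,0],[0,0,0],0]
    - [[-1.96,0.37,0],[0,0,0],0]
    - [[0,0,0],[0,0,0],0]

```text
clock: 13.28
position: [0.544, -0.2333, 0.1539]
ee_rot: [-2.421, -1.999, 0.001]
force: [0.9, 0.3, -5.3]
width: 0.149
gripper_force: 58.0
```

Emit:
jog_arm:
  rows:
    - [[0,0,0.5],[0,0,0],0]
    - [[0,0,1.5],[0,0,0],0]
    - [[0,0,3],[0,0,0],0]
    - [[0,0,4.5],[0,0,0],0]
    - [[0,0,6],[0,0,0],0]
    - [[0,0,7.5],[0,0,0],0]
    - [[0,0,9],[0,0,0],0]
    - [[0,0,9],[0,0,0],0]

```text
clock: 14.28
position: [0.5475, -0.2337, 0.2452]
ee_rot: [2.419, 2.001, 0.002]
force: [0.6, -0.3, -5.0]
width: 0.147
gripper_force: 58.0
```

Run:
```python
from h import *
st(); crop2('t3.png',((90,265,120,290),(140,265,310,430)))
```

```text
t 14.275 p [ 0.5475 -0.2337  0.2452] yaw_y -10.81 z [ 0.002 -0.001 -1.   ] F [ 0.6 -0.3 -5. ] w 0.14721740210862594 g 57.980448603630066 q7 0.3699579458095582
```

View pics/t3.png

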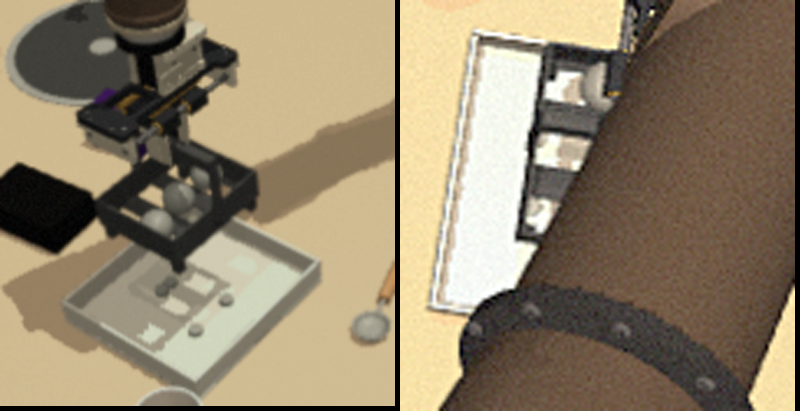

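All four pucks lie in the tray, at (195,330), (226,300), (162,290) and (172,284), and three balls remain in the sieve. Next I need the mat centre from its corners.

Run:
```python
from h import *
d=grab('top');K=np.array([[d['fx'],0,d['cx']],[0,d['fy'],d['cy']],[0,0,1.]])
c=np.array([[95,170],[445,115],[510,505],[145,565]])/6+[170,150]-.4
p=cv2.undistortPoints(c.reshape(-1,1,2),K,np.array(d['dist_coeffs'])).reshape(-1,2)
R=cv2.Rodrigues(np.array(d['rvec']))[0];C=-R.T@np.array(d['tvec']).ravel()
r=np.c_[p,np.ones(4)]@R; X=C+r*((.006-C[2])/r[:,2])[:,None]
print(X.round(4),X.mean(0).round(4),np.linalg.norm(np.diff(X[:,:2],axis=0),axis=1))
e=(X[0]+X[1]-X[2]-X[3]);print(np.degrees(np.arctan2(e[1],e[0])))
```

```text
[[0.6208 0.2928 0.006 ]
 [0.644  0.117  0.006 ]
 [0.4495 0.0864 0.006 ]
 [0.4236 0.2653 0.006 ]] [0.5345 0.1904 0.006 ] [0.17736498 0.1969352  0.18076257]
8.42471074827239
```

Emit:
jog_arm:
  rows:
    - [[0,0.5,0],[0,0,0.3],0]
    - [[0,1.4,0],[0,0,0.8],0]
    - [[0,2.8,0],[0,0,1.4],0]
    - [[0,4.5,0],[0,0,2.2],0]
    - [[0,6.3,0],[0,0,3],0]
    - [[0,8.1,0],[0,0,3.8],0]
    - [[0,9.9,0],[0,0,4.6],0]
    - [[0,11.7,0],[0,0,5.4],0]

```text
clock: 15.42
position: [0.5468, -0.115, 0.2438]
ee_rot: [2.322, 2.115, 0.0]
force: [0.2, -1.2, -5.9]
width: 0.146
gripper_force: 58.0
```

Emit:
jog_arm:
  rows:
    - [[0,1.8,0],[0,0,0.8],0]
    - [[0,3.6,0],[0,0,1.6],0]
    - [[-0.1,5.4,-0.3],[0,0,2.4],0]
    - [[-0.2,7.2,-0.6],[0,0,3.2],0]
    - [[-0.3,9,-1],[0,0,4],0]
    - [[-0.4,10.8,-1.5],[0,0,4.8],0]
    - [[-0.5,12.6,-2],[0,0,5.6],0]
    - [[-0.6,14.4,-2.5],[0,0,6.4],0]

```text
clock: 16.42
position: [0.5407, 0.0289, 0.2183]
ee_rot: [2.201, 2.242, -0.0]
force: [0.4, 0.5, -4.9]
width: 0.149
gripper_force: 58.0
```

Emit:
jog_arm:
  rows:
    - [[-0.1,1.8,-0.5],[0,0,0.9],0]
    - [[-0.2,3.6,-1],[0,0,1.8],0]
    - [[-0.3,5.4,-1.5],[0,0,2.7],0]
    - [[-0.4,7.2,-2],[0,0,3.6],0]
    - [[-0.5,9,-2.5],[0,0,4.5],0]
    - [[-0.5,10.8,-3],[0,0,5.4],0]
    - [[-0.5,12.4,-3.5],[0,0,6.3],0]
    - [[-0.5,13.7,-4],[0,0,7.2],0]

```text
clock: 17.42
position: [0.5358, 0.1659, 0.1784]
ee_rot: [2.055, 2.376, 0.0]
force: [-0.4, 0.9, -4.9]
width: 0.149
gripper_force: 58.0
```

Emit:
jog_arm:
  rows:
    - [[0,1.2,-0.5],[0,0,0],0]
    - [[0,2.0,-1],[0,0,0],0]
    - [[0,2.5,-1.5],[0,0,0],0]
    - [[0,2.6,-2],[0,0,0],0]
    - [[0,2.6,-2.5],[0,0,0],0]
    - [[0,2.6,-3],[0,0,0],0]
    - [[0,2.6,-3.5],[0,0,0],0]
    - [[0,2.6,-3.5],[0,0,0],0]

```text
clock: 18.42
position: [0.5355, 0.1905, 0.1433]
ee_rot: [-2.057, -2.374, 0.001]
force: [0.3, 0.5, -4.6]
width: 0.149
gripper_force: 58.0
```

Run:
```python
from h import *
st(); crop2('t4.png',((190,310,270,410),(140,265,160,290)))
```

```text
t 18.425 p [0.5355 0.1905 0.1433] yaw_y 8.18 z [-0.001 -0.    -1.   ] F [ 0.3  0.5 -4.6] w 0.14883484869252625 g 57.980409264564514 q7 -0.09007738274827676
```

View pics/t4.png

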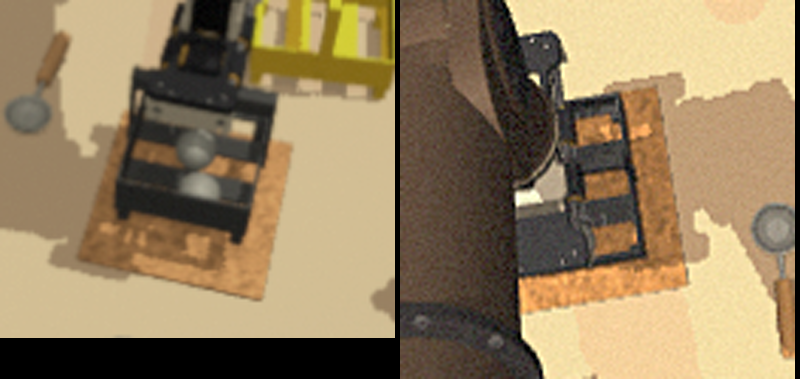

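The sieve is over the mat, level, with margin on every side and no pucks in it. Lowering now.

Emit:
jog_arm:
  rows:
    - [[0,0,-0.5],[0,0,0],0]
    - [[0,0,-1.2],[0,0,0],0]
    - [[0,0,-2],[0,0,0],0]
    - [[0,0,-2.7],[0,0,0],0]
    - [[0,0,-3.1],[0,0,0],0]
    - [[0,0,-3.3],[0,0,0],0]
    - [[0,0,-3.4],[0,0,0],0]
    - [[0,0,-3.4],[0,0,0],0]

```text
clock: 19.52
position: [0.5359, 0.1907, 0.1099]
ee_rot: [2.057, 2.374, 0.0]
force: [-0.4, 0.8, -4.8]
width: 0.148
gripper_force: 58.0
```

Emit:
jog_arm:
  rows:
    - [[0,0,-0.1],[0,0,0],0]
    - [[0,0,-0.2],[0,0,0],0]
    - [[0,0,-0.25],[0,0,0],0]
    - [[0,0,-0.25],[0,0,0],0]

```text
clock: 20.02
position: [0.5358, 0.1907, 0.1072]
ee_rot: [-2.057, -2.374, 0.0]
force: [0.8, 0.6, -4.3]
width: 0.146
gripper_force: 58.0
```

Emit:
jog_arm:
  rows:
    - [[0,0,-0.05],[0,0,0],0]
    - [[0,0,-0.1],[0,0,0],0]
    - [[0,0,-0.1],[0,0,0],0]

```text
clock: 20.4
position: [0.5359, 0.1907, 0.1067]
ee_rot: [2.057, 2.374, 0.001]
force: [-1.9, -0.5, 3.5]
width: 0.146
gripper_force: 58.0
```

Contact is firm at the expected height. Releasing and rising straight up.

Emit:
jog_arm:
  rows:
    - [[0,0,0.05],[0,0,0],0.2]
    - [[0,0,0.05],[0,0,0],0.3]
    - [[0,0,0.05],[0,0,0],0.5]
    - [[0,0,0.05],[0,0,0],0.7]
    - [[0,0,0.05],[0,0,0],0.7]
    - [[0,0,0.05],[0,0,0],0.7]
    - [[0,0,0.05],[0,0,0],0.7]
    - [[0,0,0.05],[0,0,0],0.7]

```text
clock: 21.4
position: [0.5358, 0.1907, 0.1067]
ee_rot: [2.057, 2.374, 0.0]
force: [0.5, 0.5, 0.2]
width: 0.699
gripper_force: 0.0
```

Emit:
jog_arm:
  rows:
    - [[0,0,1],[0,0,0],0.7]
    - [[0,0,3],[0,0,0],0.7]
    - [[0,0,5],[0,0,0],0.7]
    - [[0,0,8],[0,0,0],0.7]
    - [[0,0,11],[0,0,0],0.7]
    - [[0,0,14],[0,0,0],0.7]
    - [[-4,1,14],[0,0,0],0.7]
    - [[-8,2,14],[0,0,0],0.7]

```text
clock: 22.4
position: [0.4552, 0.2108, 0.2477]
ee_rot: [2.058, 2.373, 0.002]
force: [-0.7, 1.0, -0.8]
width: 0.702
gripper_force: 0.0
```

Emit:
jog_arm:
  rows:
    - [[-3,4,0],[0,0,5],0.7]
    - [[-6,8,0],[0,0,10],0.7]
    - [[-9,12,0],[0,0,15],0.7]
    - [[-12,16,0],[0,0,20],0.7]
    - [[-14,20,0],[0,0,25],0.7]
    - [[-16,24,0],[0,0,30],0.7]
    - [[-16,24,0],[0,0,30],0.7]
    - [[-16,24,0],[0,0,30],0.7]

```text
clock: 23.4
position: [0.2963, 0.4501, 0.2471]
ee_rot: [1.374, 2.825, -0.0]
force: [0.1, 0.2, -0.2]
width: 0.701
gripper_force: 0.0
```

Run:
```python
from h import *
st(); grab('top','end.png')
i=cv2.imread('pics/end.png')[90:265,80:430];cv2.imwrite('pics/end.png',cv2.resize(i,(800,400),interpolation=2))
```

```text
t 23.4 p [0.2963 0.4501 0.2471] yaw_y 38.13 z [ 0.001 -0.    -1.   ] F [ 0.1  0.2 -0.2] w 0.7008099808028336 g 0.0 q7 -0.3711319290144906
```

View pics/end.png

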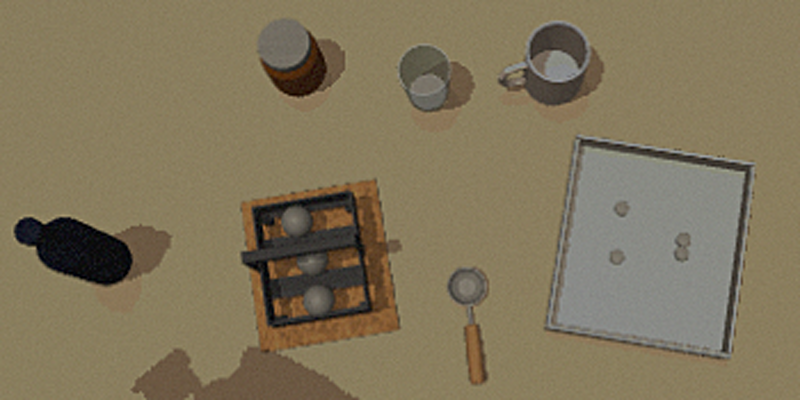

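The picture shows the sieve upright on the mat at (312,262) with three balls in it. The four pucks are in the tray at (621,208), (616,257), (683,240) and (682,254), and nothing else has moved.

```bash
python3 -c "
from cell import arm
print(arm.sign_off())"
```

```text
the job is handed in; nothing more can be done
None
```

The job is done and handed in at about 23 s on the robot's clock: the four pucks are in the tray, and the sieve stands upright on the cork mat with the three balls in it, released, with the other things on the counter where they were.

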